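Clip the columns onto the rail in order of length

ROBOT

A 7-joint arm with a two-finger parallel gripper is mounted at the origin on a cart in front of the work surface, level with it; the furniture and walls round the work are solid. World frame = base frame: x ahead of the robot, y to its left, z up, the work surface at z = 0. Lengths are in m, angles in rad, forces in N, time in s.
With the tool pointing down it reaches from about 0.425 to 0.825 m from the base axis. Payload 3.6 kg.
Tool frame: the origin (TCP) lies between the finger pads; the fingertips stand 25 mm ahead of it and the grasp point (between the pads) lies 6 mm ahead of it; z points along the fingers, y is the line along which they close (so a half turn about z gives the same grasp; the last joint's range is limited). The gripper opens to 85 mm and grips with 20 to 120 N. Pads are 22 mm wide; open, the fingers measure 114 mm over their backs; the gripper's body (76 mm by 85 mm) begins 54 mm behind the grasp point. The pads swing forward as they close: fully open they stand 13 mm farther back than shut.
Start: joints at [1.208, 0.615, -0.013, 1.423, 0.008, 1.103, -0.04], TCP at [0.214, -0.614, 0.23] pointing down, gripper open.
Joint ranges: [-3.12, 3.12], [-0.3, 2.06], [-1.34, 1.32], [0.26, 2.42], [-1.36, 4.5], [0.01, 1.98], [-2.84, 2.84]. Speed limits (rad/s): [2.79, 2.79, 3.14, 3.14, 3.14, 3.14, 3.14].

INTERFACE

Orientations are given as a unit quaternion [x, y, z, w].
In Python, from station import get_state, imaging, order gives the robot as it stands.
- The arm moves only by the tool step_arm, never from a script. Its argument "commands" is one flat list of numbers, 7 for each row, row after row: the opening, from 0 (shut) to 1 (fully open), then the shift along the tool's x, y, z in m, then the turn, a rotation vector about the tool's x, y, z in degrees. A call has 1 to 8 rows; each row is the pose to reach, as a shift and turn from the pose commanded when the call began, along the tool's axes at that moment; what a row does not reach only later rows make up. A row lasts 1/12 s, in which the tool goes at most 41.7 mm and 7.16 degrees, less where a joint would pass 70% of its speed; a pose out of reach is approached as far as the arm can. A call with a gripper value outside its range is refused whole. The fingers move at their own pace and stop on an object; "force" is the grip in N (left out, the last holds). Time passes only in rows, so rows that repeat a pose let the fingers close. It gives the time, the measured TCP pose, the force, the opening and the grip force at its end, in the units of the state.
- get_state(): the state, without advancing time (a new reading comes with each control period).
- imaging.capture(name): name is "scene" or "top"; returns a dict with "pixels" (400x640x3 uint8, red, green, blue), "K" (3x3 intrinsics, pixels), "position" and "orientation" of the camera in the world. Camera axes: x right, y down, z forward; pixel columns grow to the right and rows downward; lengths in m; the calibration is good to about 2 mm. A picture is of the moment at which its call begins. There is no depth.
- order.close_job(): hands the job in; it is judged then, once.
The state is a dict: "t": time; "qpos": joint angles; "joint_velocities": joint speeds; "joint_efforts": joint torques, N m; "tool_pos": TCP position; "orientation": TCP orientation; "force": force on the tool from outside, world axes, zero at the start; "moment": the same for the moment, N m; "width": opening from 0.0 (shut) to 1.0 (fully open); "finger_force": force on a finger pad.
Only numpy, scipy, OpenCV 4.12 (cv2) and the standard library are available. Lean on these libraries where they do the work, as an engineer would, in place of code of your own. Each camera call takes 0.05 s, during which the arm holds its last target. There are 200 camera calls.

TASK

Put the two loose chromatography columns away on the clip rail so that the three columns stand in order of length, the longest next to the blue end of the rail and the shortest next to the white end. Press each one down until it clicks fully home in both of its spring clips, level and centred across the rail, and leave the middle column clipped where it is and the petri dish undisturbed.

Things in the scene. Friction and masses are not known exactly. Their poses are not given: they have to be found in the camera images.
- long_column_center (a point): level steel chromatography column: tube 22 mm in diameter, dark hexagonal nuts (30 mm across flats, 14 mm long) at both ends; 160 mm long with nuts, 0.14 to 0.28 kg. The point is its centre; x runs along the tube, either way. Starts loose, on flats of its nuts, axis 15 mm above the bench; grasp the bare tube (132 mm between the nuts) across its 22 mm near the middle.
- short_column_center (a point): level steel chromatography column: tube 22 mm in diameter, dark hexagonal nuts (30 mm across flats, 14 mm long) at both ends; 100 mm long with nuts, 0.08 to 0.17 kg. The point is its centre; x runs along the tube, either way. Starts loose, on flats of its nuts, axis 15 mm above the bench; grasp the bare tube (72 mm between the nuts) across its 22 mm near the middle.
- medium_column_center (a point): level steel chromatography column: tube 22 mm in diameter, dark hexagonal nuts (30 mm across flats, 14 mm long) at both ends; 130 mm long with nuts, 0.16 kg. The point is its centre; x runs along the tube, either way. It is already clipped in the middle place of the rail and stays there.
- rail: clip rail fixed to the bench: grey base plate 100 x 222 x 10 mm, origin at the centre of its underside, y along the rail, z up; columns lie across it, along x. Three places at y = +65, 0, -65 mm, each with two spring clips at x = -27 and +27 mm. Between the clips, x = -20 to +20 mm is free for the fingers down to the base plate (10 mm above the bench).
- seat_left (a point): the place at the rail's y = +65 mm (robot's left): where a clipped column's centre belongs, 42 mm above the bench; axes as the rail's. Each clip is a pair of sprung steel jaws over a V saddle: mouth 28 mm wide at 67 mm above the bench, 8 mm throat at 53 mm. A column not pressed rests about 20 mm too high.
- seat_mid (a point): the same at y = 0; taken by the medium column.
- seat_right (a point): the same at the rail's y = -65 mm (robot's right). Pushing a column straight down with about 8 to 20 N snaps it through the throats; the saddles then stop it. The short column's nuts leave it 5 mm of play along x either side of the clips.
- blue_marker: flat blue end bar, 90 x 16 mm and 8 mm high, fixed on top of one end of the rail's base plate, 100 mm from the rail's middle; origin at the centre of its underside, 10 mm above the bench. The end it marks (left or right) changes; the longest column goes in the place next to it, 35 mm away.
- white_marker: the same bar in white at the rail's other end; the shortest column goes in the place next to it.
- petri: clear petri dish 68 mm across and 15 mm high, loose on the bench to the right of the rail; a bystander. Origin at the centre of its underside.

How it is judged:
At the end, for the whole second after the job is handed in: Long column clipped next to the blue marker, short one next to the white marker, medium one in the middle: each within 4 mm of the seated height, 15 mm horizontally of its place and 0.07 rad of the rail's cross direction (level included), all at rest (((horizontal distance between blue_marker and seat_left below 0.07 m and z of long_column_center in the frame of seat_left between -0.004 and 0.004 m and horizontal distance between long_column_center and seat_left below 0.015 m and angle between the x axis of each of long_column_center, short_column_center and the x axis of rail, either way round below 0.07 rad and z of short_column_center in the frame of seat_right between -0.004 and 0.004 m and horizontal distance between short_column_center and seat_right below 0.015 m) or (horizontal distance between blue_marker and seat_right below 0.07 m and z of long_column_center in the frame of seat_right between -0.004 and 0.004 m and horizontal distance between long_column_center and seat_right below 0.015 m and angle between the x axis of each of long_column_center, short_column_center and the x axis of rail, either way round below 0.07 rad and z of short_column_center in the frame of seat_left between -0.004 and 0.004 m and horizontal distance between short_column_center and seat_left below 0.015 m)) and z of medium_column_center in the frame of seat_mid between -0.004 and 0.004 m and horizontal distance between medium_column_center and seat_mid below 0.015 m and angle between the x axis of medium_column_center and the x axis of rail, either way round below 0.07 rad and linear speed of each of long_column, medium_column, short_column below 0.02 m/s); the robot touches nothing.
It fails at once if the medium column is pulled out of its clips (z of medium_column_center in the frame of seat_mid above 0.012 m).
It fails at once if the petri dish is moved by more than 30 mm (distance of petri from where it was at the start of the episode above 0.03 m).
It also fails if it takes over 51 s, if anything falls off the work surface, if the arm or the gripper's body presses on something with over 40 N, if the wrist force passes 120 N, or if a joint passes its speed limit or range.

## Working session

There is one attempt and no reset: what is moved stays moved. The work goes in short steps, Python scripts to look and compute and a tool call to move; the robot and the scene stay as the last step left them, time stands still between calls to the robot, and variables do not carry over. Pictures are saved under pics/ and viewed, at most 10 in all, crops included, and the job is handed in when it is done.

Besides the shell and the picture viewer there is one more tool, called after "Emit:" as name(argument=value, ...) on one line, values as JSON. step_arm: Moves the arm, as the interface text tells. Its arguments: {"type":"object","properties":{"commands":{"type":"array"},"force":{"type":"number"}},"required":["commands"]}

```bash
mkdir -p pics; python3 - <<'E'
from station import get_state, imaging
import cv2, pickle
s=get_state(); print({k:s[k] for k in('t','tool_pos','orientation','width','force')})
d={}
for n in('scene','top'):
    c=imaging.capture(n); d[n]=c; cv2.imwrite(f'pics/{n}0.png',c['pixels'][:,:,::-1]); print(n,c['K'],c['position'],c['orientation'])
pickle.dump(d,open('cap0.pkl','wb'))
E
```

```text
{'t': 0.0, 'tool_pos': array([ 0.21396562, -0.61295174,  0.22899552]), 'orientation': array([ 9.85928124e-01,  1.67164617e-01, -2.29672637e-04, -1.29301754e-03]), 'width': 0.9996008958934142, 'force': array([ 0.39645978,  0.1716757 , -0.21279957])}
scene [[503.64436265   0.         323.54968583]
 [  0.         503.64436265 203.70857908]
 [  0.           0.           1.        ]] [-0.07190442 -0.44648631  0.65517035] [ 0.77512884 -0.46670817  0.2273348  -0.36010783]
top [[393.35928835   0.         316.15920141]
 [  0.         393.35928835 202.15593625]
 [  0.           0.           1.        ]] [ 0.43808083 -0.12195897  0.89933639] [ 0.71360797 -0.69760511  0.05638319 -0.03052416]
```

View pics/top0.png

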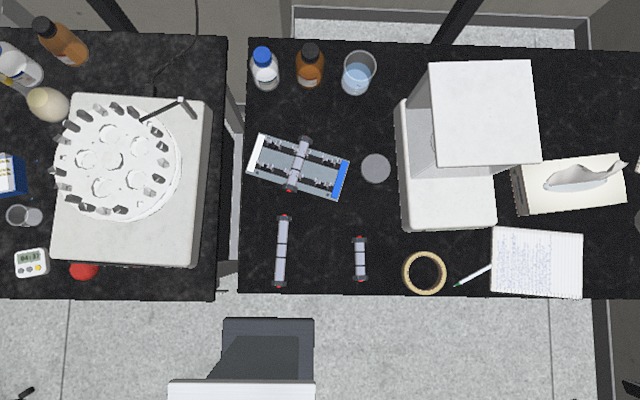

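View pics/scene0.png

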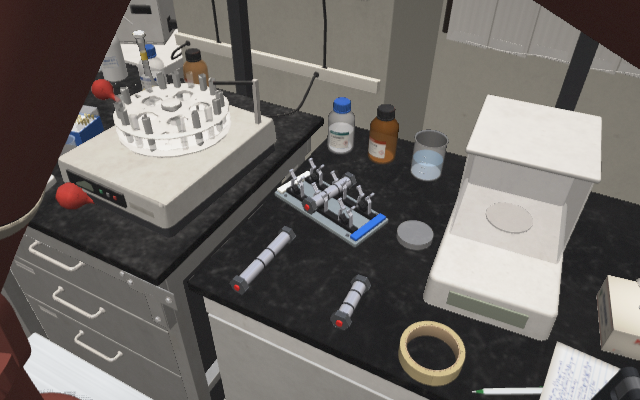

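```bash
cat >h.py <<'E'
import numpy as np, cv2, pickle
from scipy.spatial.transform import Rotation as R
def proj(c,p):
    q=R.from_quat(c['orientation']).inv().apply(np.atleast_2d(p)-c['position'])@c['K'].T
    return q[:,:2]/q[:,2:]
def back(c,uv,z):
    uv=np.atleast_2d(uv); r=np.c_[uv,np.ones(len(uv))]@np.linalg.inv(c['K']).T
    r=R.from_quat(c['orientation']).apply(r); return c['position']+r*((z-c['position'][2])/r[:,2])[:,None]
E
python3 - <<'E'
from h import *
d=pickle.load(open('cap0.pkl','rb')); c=d['top']
print(R.from_quat(c['orientation']).as_matrix().round(3))
print(proj(c,[[.214,-.613,.229],[0,0,0],[.5,0,0]]))
im=c['pixels'][:,:,::-1]
cv2.imwrite('pics/crop0.png',cv2.resize(im[125:295,240:400],None,fx=3.5,fy=3.5,interpolation=cv2.INTER_CUBIC))
E
```

```text
[[ 0.02  -0.992  0.123]
 [-0.999 -0.025 -0.035]
 [ 0.038 -0.122 -0.992]]
[[593.01014361 392.35449421]
 [238.3957544  457.66000001]
 [248.20767607 222.13089414]]
```

View pics/crop0.png

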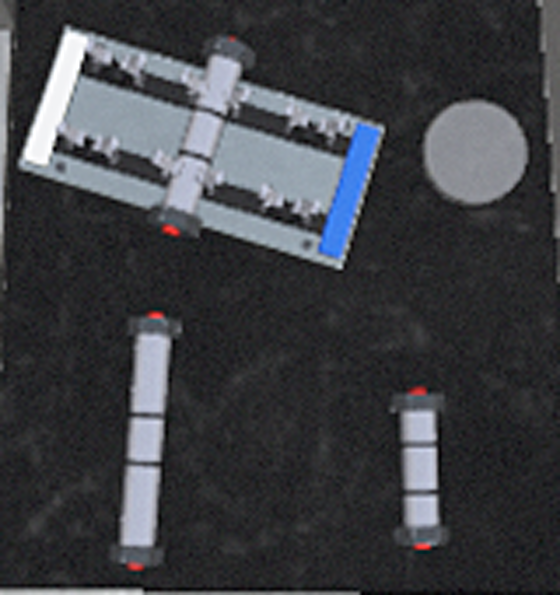

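```bash
python3 - <<'E'
from h import *
d=pickle.load(open('cap0.pkl','rb')); c=d['top']
f=lambda x,y:(240+(x+.5)/3.5-.5,125+(y+.5)/3.5-.5)
for n,a,b,z in(('long',(155,316),(136,566),.015),('longband',(146.5,414),(143.5,464),.026),('short',(418,391),(423,546),.015),('shortband',(420,443),(421,492),.026),('med',(231,40),(171,231),.042),('petri',(424,152),(527,152),.01)):
    p=back(c,[f(*a),f(*b)],z); e=p[0]-p[1]; print(n,p.mean(0).round(4),'len',np.linalg.norm(e).round(4),'yaw',np.degrees(np.arctan2(e[1],e[0])).round(2))
for n,cc in d.items():
    im=cc['pixels'].astype(int); hsv=cv2.cvtColor(cc['pixels'],cv2.COLOR_RGB2HSV)
    m=((hsv[...,0]>100)&(hsv[...,0]<120)&(hsv[...,1]>150)&(hsv[...,2]>120)).astype('uint8')
    w=(im.min(2)>225).astype('uint8')
    for nm,mm in(('blue',m),('white',w)):
        k,l,s,ce=cv2.connectedComponentsWithStats(mm)
        for i in range(1,k):
            if 60<s[i,4]<1000:
                p=back(cc,ce[i],.018)[0]
                if .45<p[0]<.85 and -.35<p[1]<.15: print(n,nm,s[i],ce[i].round(1),p.round(4))
    red=((im[...,0]>150)&(im[...,1]<90)&(im[...,2]<90)).astype('uint8')
    k,l,s,ce=cv2.connectedComponentsWithStats(red)
    for i in range(1,k):
        if 3<s[i,4]<150: print(n,'red',s[i,4],ce[i].round(1),back(cc,ce[i],.015)[0].round(4))
E
```

```text
long [ 0.4381 -0.0777  0.015 ] len 0.1581 yaw -2.58
longband [ 0.4384 -0.0779  0.026 ] len 0.0312 yaw -1.66
short [ 0.4236 -0.2535  0.015 ] len 0.0981 yaw 2.26
shortband [ 0.4241 -0.2518  0.026 ] len 0.0306 yaw 1.57
med [ 0.6308 -0.1083  0.042 ] len 0.1294 yaw -15.58
petri [ 0.6315 -0.2895  0.01  ] len 0.0687 yaw 91.63
scene blue [350 213  36  28 302] [367.6 226.5] [ 0.5965 -0.2045  0.018 ]
scene white [278 181  13  11  62] [284.3 186.3] [ 0.6279 -0.0031  0.018 ]
scene red 147 [100.3  84.5] [0.7823 0.6776 0.015 ]
scene red 14 [112.2  95.4] [0.7515 0.6024 0.015 ]
scene red 9 [ 90.  198.9] [0.4103 0.3172 0.015 ]
scene red 10 [307.1 205.9] [ 0.5981 -0.0734  0.015 ]
scene red 20 [236.2 287. ] [ 0.3586 -0.0716  0.015 ]
scene red 29 [338.6 322.6] [ 0.374  -0.2529  0.015 ]
top blue [331 161  17  37 244] [339.  179.1] [ 0.6018 -0.2041  0.018 ]
top white [247 134  18  38 252] [255.6 152.8] [ 0.6573 -0.0127  0.018 ]
top red 9 [288.4 190.1] [ 0.5738 -0.0898  0.015 ]
top red 7 [284.3 214.6] [ 0.5179 -0.0821  0.015 ]
top red 7 [359.3 236.6] [ 0.4722 -0.252   0.015 ]
top red 4 [360.5 281. ] [ 0.3738 -0.2554  0.015 ]
top red 6 [278.2 286.7] [ 0.3584 -0.0734  0.015 ]
```

Blue is at the rail's right end, so the long column goes right and the short one left. The rail is at about (0.630, -0.108) with yaw -16°, and the bar spacing comes out at 199 mm against 200 mm, so it fits. I'm fetching the short column first.

Emit:
step_arm(commands=[0.6, 0.317, -0.271, 0.1, 0, 0, 17.3, 0.6, 0.317, -0.271, 0.1, 0, 0, 17.3, 0.6, 0.317, -0.271, 0.1, 0, 0, 17.3, 0.6, 0.317, -0.271, 0.1, 0, 0, 17.3, 0.6, 0.317, -0.271, 0.1, 0, 0, 17.3, 0.6, 0.317, -0.271, 0.1, 0, 0, 17.3, 0.6, 0.317, -0.271, 0.1, 0, 0, 17.3, 0.6, 0.317, -0.271, 0.1, 0, 0, 17.3], force=100)

```text
t: 0.77
tool_pos: [0.3779, -0.3317, 0.152]
orientation: [1.0, 0.017, -0.0, -0.0]
force: [0.5, 0.1, -1.0]
width: 0.597
finger_force: 0.0
```

```bash
cat >>h.py <<'E'
def go(s,x,y,z,yaw):
    m=R.from_quat(s['orientation']); M=m.as_matrix()
    zt=np.radians(yaw); T=np.array([[np.cos(zt),np.sin(zt),0],[np.sin(zt),-np.cos(zt),0],[0,0,-1]])
    print('t',round(s['t'],2),'pos',s['tool_pos'].round(4),'yaw',np.degrees(np.arctan2(M[1,0],M[0,0])).round(2),'F',np.round(s['force'],1),'w',round(s['width'],3),'ff',np.round(s['finger_force'],1))
    print('shift',(M.T@(np.array([x,y,z])-s['tool_pos'])).round(4),'turn',np.degrees(R.from_matrix(M.T@T).as_rotvec()).round(2))
E
python3 -c "
from h import *;from station import get_state
go(get_state(),.424,-.2527,.12,1.9)"
```

```text
t 0.77 pos [ 0.3779 -0.3317  0.152 ] yaw 1.92 F [ 0.5  0.1 -1. ] w 0.597 ff 0.0
shift [ 0.0488 -0.0774  0.032 ] turn [-0.02  0.01  0.02]
```

Emit:
step_arm(commands=[0.6, 0.04, -0.063, 0.032, 0, 0, 0, 0.6, 0.04, -0.063, 0.032, 0, 0, 0, 0.6, 0.04, -0.063, 0.032, 0, 0, 0, 0.6, 0.04, -0.063, 0.032, 0, 0, 0, 0.6, 0.04, -0.063, 0.032, 0, 0, 0])

```text
t: 1.18
tool_pos: [0.415, -0.2697, 0.1203]
orientation: [1.0, 0.017, -0.0, 0.0]
force: [0.1, -0.5, 0.9]
width: 0.601
finger_force: 0.0
```

```bash
python3 -c "
from h import *;from station import get_state,imaging
go(get_state(),.424,-.2527,.029,1.9)
c=imaging.capture('top');cv2.imwrite('pics/a.png',cv2.resize(c['pixels'][125:305,240:420,::-1],None,fx=3.3,fy=3.3,interpolation=2))
c=imaging.capture('scene');cv2.imwrite('pics/b.png',c['pixels'][...,::-1])"
```

```text
t 1.18 pos [ 0.415  -0.2697  0.1203] yaw 1.95 F [ 0.1 -0.5  0.9] w 0.601 ff 0.0
shift [ 0.0097 -0.0167  0.0913] turn [0.02 0.05 0.05]
```

View pics/b.png

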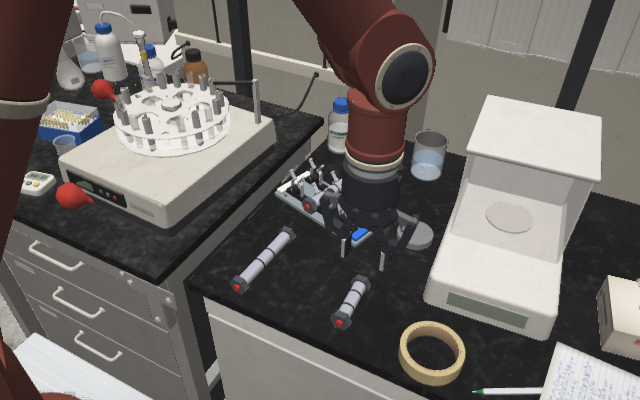

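The gripper is above the short column, with its fingertips at about (344,252) and (383,265), and the bench around it is clear. Next I align, descend and close.

Emit:
step_arm(commands=[0.6, 0.01, -0.017, 0.03, 0, 0, 0, 0.6, 0.01, -0.017, 0.06, 0, 0, 0, 0.6, 0.01, -0.017, 0.08, 0, 0, 0, 0.6, 0.01, -0.017, 0.091, 0, 0, 0, 0.6, 0.01, -0.017, 0.091, 0, 0, 0, 0.2, 0.01, -0.017, 0.091, 0, 0, 0, 0.1, 0.01, -0.017, 0.091, 0, 0, 0, 0.1, 0.01, -0.017, 0.091, 0, 0, 0], force=80)

```text
t: 1.95
tool_pos: [0.4252, -0.253, 0.0307]
orientation: [1.0, 0.016, 0.001, 0.001]
force: [0.1, 0.4, -0.5]
width: 0.177
finger_force: 0.0
```

Emit:
step_arm(commands=[0.1, 0, 0, 0, 0, 0, 0, 0.1, 0, 0, 0, 0, 0, 0, 0.1, 0, 0, 0, 0, 0, 0, 0.1, 0, 0, 0, 0, 0, 0])

```text
t: 2.28
tool_pos: [0.4248, -0.252, 0.0298]
orientation: [1.0, 0.017, 0.0, 0.0]
force: [-0.2, 0.4, -0.3]
width: 0.106
finger_force: 0.0
```

```bash
python3 -c "
from h import *;from station import get_state,imaging
c=imaging.capture('scene');cv2.imwrite('pics/c.png',cv2.resize(c['pixels'][180:360,220:440,::-1],None,fx=3.2,fy=3.2,interpolation=2))
pickle.dump(c,open('c.pkl','wb'))
for p in ([.4248,-.252,.0298],[.4248,-.252,.0048],[.424,-.2527,.015]): print((proj(c,p)[0]-[220,180])*3.2)"
```

```text
[423.59541631 364.04854018]
[421.01446327 396.15845341]
[422.64138949 384.81273992]
```

View pics/c.png

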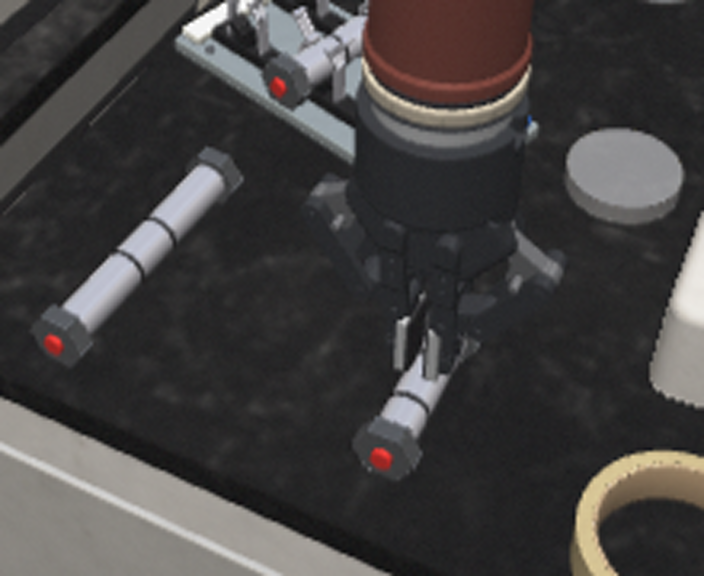

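```bash
python3 -c "
from h import *;from station import get_state,imaging
s=get_state();M=R.from_quat(s['orientation']).as_matrix();print(s['tool_pos'],s['force'])
c=pickle.load(open('c.pkl','rb'))
for a in(.006,.015,.025):
  for y in(-.005,.005): 
    p=s['tool_pos']+M@[-.0,y,a];print(a,y,p.round(3),((proj(c,p)[0]-[220,180])*3.2).round())
x=c['pixels'][270:320,320:380,::-1]
cv2.imwrite('pics/d.png',cv2.resize(x,None,fx=10,fy=10,interpolation=2))"
```

```text
[ 0.42478326 -0.25196143  0.02971007] [ 0.3734468  -0.49767939 -0.76298131]
0.006 -0.005 [ 0.425 -0.247  0.024] [414. 369.]
0.006 0.005 [ 0.425 -0.257  0.024] [432. 375.]
0.015 -0.005 [ 0.425 -0.247  0.015] [413. 380.]
0.015 0.005 [ 0.425 -0.257  0.015] [431. 387.]
0.025 -0.005 [ 0.425 -0.247  0.005] [412. 393.]
0.025 0.005 [ 0.425 -0.257  0.005] [430. 400.]
```

View pics/d.png

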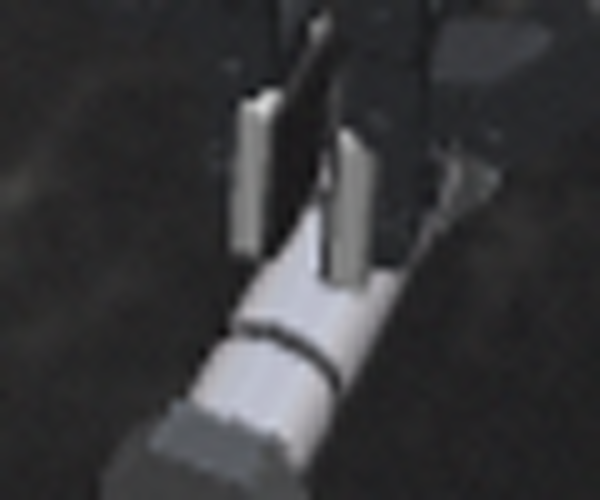

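The closed pads sit on top of the tube: no force, and the tips look to be at about 28 mm, higher than nominal. I'll open and go lower in small steps, watching the force.

Emit:
step_arm(commands=[0.5, 0, 0, -0.005, 0, 0, 0, 0.5, 0, 0, -0.005, 0, 0, 0, 0.5, 0, 0, -0.005, 0, 0, 0, 0.5, 0, 0, -0.005, 0, 0, 0, 0.5, 0, 0, 0.0, 0, 0, 0, 0.5, 0, 0, 0.004, 0, 0, 0, 0.5, 0, 0, 0.006, 0, 0, 0])

```text
t: 2.92
tool_pos: [0.4242, -0.2517, 0.0227]
orientation: [1.0, 0.017, -0.001, -0.0]
force: [-0.1, 0.2, -0.8]
width: 0.502
finger_force: 0.0
```

Emit:
step_arm(commands=[0.5, 0, 0, 0.002, 0, 0, 0, 0.5, 0, 0, 0.004, 0, 0, 0])

```text
t: 3.08
tool_pos: [0.4245, -0.2519, 0.019]
orientation: [1.0, 0.017, -0.0, -0.0]
force: [-0.5, 0.4, -0.4]
width: 0.499
finger_force: 0.0
```

```bash
python3 -c "
from h import *;from station import get_state,imaging
go(get_state(),.424,-.2527,.015,1.9)
c=imaging.capture('scene');x=c['pixels'][260:325,310:395,::-1]
cv2.imwrite('pics/e.png',cv2.resize(x,None,fx=8,fy=8,interpolation=2))"
```

```text
t 3.08 pos [ 0.4245 -0.2519  0.019 ] yaw 1.94 F [-0.5  0.4 -0.4] w 0.499 ff 0.0
shift [-0.0005  0.0008  0.004 ] turn [-0.02  0.03  0.04]
```

View pics/e.png

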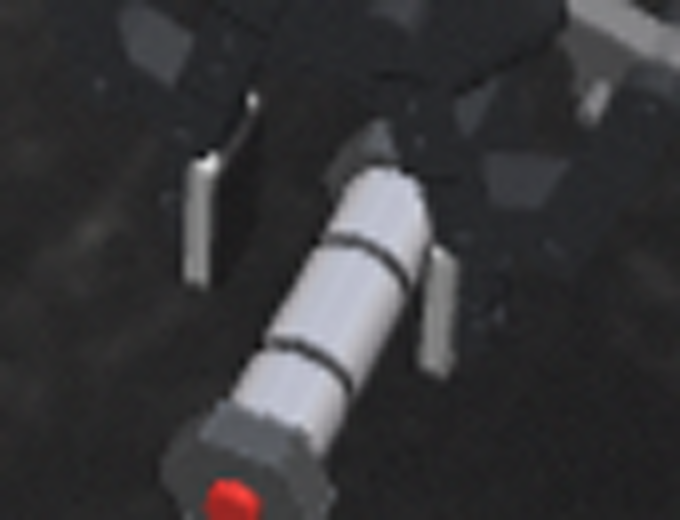

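The pads straddle the tube between its two bands, but the pad ends still appear high, at roughly 20+ mm. I'll keep descending gently and watch for contact.

Emit:
step_arm(commands=[0.5, 0, 0.001, 0.003, 0, 0, 0, 0.5, 0, 0.001, 0.006, 0, 0, 0, 0.5, 0, 0.001, 0.006, 0, 0, 0])

```text
t: 3.38
tool_pos: [0.4244, -0.2529, 0.013]
orientation: [1.0, 0.017, -0.0, -0.0]
force: [0.1, 0.4, -0.4]
width: 0.5
finger_force: 0.0
```

Emit:
step_arm(commands=[0.5, 0, 0, 0.002, 0, 0, 0, 0.5, 0, 0, 0.004, 0, 0, 0, 0.5, 0, 0, 0.004, 0, 0, 0])

```text
t: 3.63
tool_pos: [0.4245, -0.2528, 0.0092]
orientation: [1.0, 0.017, -0.0, -0.0]
force: [-0.2, 0.0, -0.5]
width: 0.501
finger_force: 0.0
```

Emit:
step_arm(commands=[0.5, 0, 0, 0.002, 0, 0, 0, 0.5, 0, 0, 0.004, 0, 0, 0, 0.5, 0, 0, 0.004, 0, 0, 0])

```text
t: 3.88
tool_pos: [0.4245, -0.2528, 0.0051]
orientation: [1.0, 0.017, -0.0, -0.0]
force: [-0.4, 0.8, 0.5]
width: 0.503
finger_force: 0.0
```

Emit:
step_arm(commands=[0.35, 0, 0, 0, 0, 0, 0, 0.2, 0, 0, 0, 0, 0, 0, 0.1, 0, 0, 0, 0, 0, 0, 0.1, 0, 0, 0, 0, 0, 0, 0.1, 0, 0, 0, 0, 0, 0])

```text
t: 4.3
tool_pos: [0.4247, -0.2529, 0.0058]
orientation: [1.0, 0.017, 0.0, -0.0]
force: [-0.4, 0.8, 4.4]
width: 0.226
finger_force: 78.2
```

Gripped: 78 N, width matching the tube. I'll lift it.

Emit:
step_arm(commands=[0.1, 0, 0, -0.01, 0, 0, 0, 0.1, 0, 0, -0.03, 0, 0, 0, 0.1, 0, 0, -0.06, 0, 0, 0, 0.1, 0, 0, -0.09, 0, 0, 0, 0.1, 0, 0, -0.12, 0, 0, 0, 0.1, 0, 0, -0.12, 0, 0, 0], force=100)

```text
t: 4.8
tool_pos: [0.4278, -0.2549, 0.1309]
orientation: [1.0, 0.017, 0.005, 0.003]
force: [0.4, -0.7, -0.6]
width: 0.221
finger_force: 98.0
```

```bash
cat >>h.py <<'E'
def reds(c):
    im=c['pixels'].astype(int); m=((im[...,0]>130)&(im[...,1]<100)&(im[...,2]<100)&(im[...,0]-im[...,1]>70)).astype('uint8')
    k,l,s,ce=cv2.connectedComponentsWithStats(m); return [ (ce[i].round(1),s[i,4]) for i in range(1,k) if 3<s[i,4]<100]
E
python3 -c "
from h import *;from station import get_state,imaging
s=get_state();go(s,.648,-.046,.12,-16.1)
M=R.from_quat(s['orientation']).as_matrix()
for n in('scene','top'):
  c=imaging.capture(n);print(n,reds(c))
  for a in(.0495,-.0495):print(proj(c,s['tool_pos']+[0,0,.0095]+M@[a-.0008,0,0]))
"
```

```text
t 4.8 pos [ 0.4278 -0.2549  0.1309] yaw 1.93 F [ 0.4 -0.7 -0.6] w 0.221 ff 98.0
shift [ 0.227  -0.2014  0.012 ] turn [ 0.24 -0.62 18.03]
scene [(array([75.8,  7.6]), np.int32(5)), (array([306.6, 206.6]), np.int32(18)), (array([344.1, 266.6]), np.int32(42)), (array([236.2, 287.1]), np.int32(24))]
[[371.12540779 223.46165356]]
[[345.21944738 266.3042392 ]]
top [(array([288.2, 190.1]), np.int32(10)), (array([283.7, 214.6]), np.int32(7)), (array([369.1, 233.4]), np.int32(11)), (array([278.3, 286.6]), np.int32(7))]
[[369.45701092 232.04523857]]
[[370.91358672 284.04932986]]
```

Emit:
step_arm(commands=[0.1, 0.231, -0.199, 0, 0, 0, 18, 0.1, 0.231, -0.199, 0, 0, 0, 18, 0.1, 0.231, -0.199, 0, 0, 0, 18, 0.1, 0.231, -0.199, 0, 0, 0, 18, 0.1, 0.231, -0.199, 0, 0, 0, 18, 0.1, 0.231, -0.199, 0, 0, 0, 18, 0.1, 0.231, -0.199, 0, 0, 0, 18, 0.1, 0.231, -0.199, 0, 0, 0, 18])

```text
t: 5.57
tool_pos: [0.6522, -0.0371, 0.1228]
orientation: [0.991, -0.135, -0.0, -0.003]
force: [0.5, 2.0, -1.1]
width: 0.217
finger_force: 98.2
```

Emit:
step_arm(commands=[0.1, 0, 0, 0, 0, 0, 0, 0.1, 0, 0, 0, 0, 0, 0, 0.1, 0, 0, 0, 0, 0, 0])

```text
t: 5.82
tool_pos: [0.6468, -0.0481, 0.1238]
orientation: [0.99, -0.141, -0.002, 0.001]
force: [-0.0, -0.7, -1.9]
width: 0.218
finger_force: 98.2
```

```bash
python3 -c "
from h import *;from station import get_state,imaging
s=get_state();go(s,.648,-.046,.06,-16.1)
M=R.from_quat(s['orientation']).as_matrix()
for n in('scene','top'):
  c=imaging.capture(n);print(n,reds(c))
  for a in(.0495,-.0495):print(proj(c,s['tool_pos']+[0,0,.0095]+M@[a-.0008,0,0]))
cv2.imwrite('pics/f.png',cv2.resize(c['pixels'][125:225,240:360,::-1],None,fx=5,fy=5,interpolation=2))
"
```

```text
t 5.82 pos [ 0.6468 -0.0481  0.1238] yaw -16.18 F [-0.  -0.7 -1.9] w 0.218 ff 98.2
shift [ 0.0008 -0.0025  0.0638] turn [ 0.16  0.22 -0.08]
scene [(array([287.5, 150.5]), np.int32(20)), (array([306.5, 206.6]), np.int32(19)), (array([236.2, 287.1]), np.int32(24))]
[[325.05495679 130.83335927]]
[[288.42637463 150.39915742]]
top [(array([258.9, 167.1]), np.int32(12)), (array([288.1, 190.2]), np.int32(11)), (array([284. , 214.5]), np.int32(6)), (array([278.5, 286.5]), np.int32(8))]
[[274.26504187 121.73516178]]
[[258.62385763 167.82144779]]
```

Emit:
step_arm(commands=[0.1, 0, 0, 0.02, 0, 0, 0, 0.1, 0, 0, 0.04, 0, 0, 0, 0.1, 0, 0, 0.055, 0, 0, 0, 0.1, 0, 0, 0.061, 0, 0, 0, 0.1, 0, 0, 0.061, 0, 0, 0, 0.1, 0, 0, 0.061, 0, 0, 0])

```text
t: 6.42
tool_pos: [0.6488, -0.0472, 0.065]
orientation: [0.99, -0.14, 0.0, 0.0]
force: [0.9, -0.8, -0.6]
width: 0.219
finger_force: 98.2
```

```bash
python3 -c "
from h import *;from station import get_state,imaging
s=get_state();go(s,.648,-.046,.0325,-16.1)
M=R.from_quat(s['orientation']).as_matrix()
for n in('scene','top'):
  c=imaging.capture(n);print(n,reds(c))
  for a in(.0495,-.0495):print(proj(c,s['tool_pos']+[0,0,.0095]+M@[a-.0008,0,0]))
c=imaging.capture('scene')
cv2.imwrite('pics/f.png',cv2.resize(c['pixels'][140:260,260:410,::-1],None,fx=5,fy=5,interpolation=2))
"
```

```text
t 6.42 pos [ 0.6488 -0.0472  0.065 ] yaw -16.13 F [ 0.9 -0.8 -0.6] w 0.219 ff 98.2
shift [-0.0011 -0.0009  0.0325] turn [ 0.01 -0.02 -0.03]
scene [(array([288.6, 175.4]), np.int32(19)), (array([306.6, 206.6]), np.int32(18)), (array([236.2, 287.1]), np.int32(24))]
[[324.56966352 154.9569398 ]]
[[289.41103515 175.31934645]]
top [(array([261.1, 171.8]), np.int32(11)), (array([288.4, 190.1]), np.int32(9)), (array([284. , 214.5]), np.int32(6)), (array([278.5, 286.5]), np.int32(8))]
[[275.69887094 129.67189097]]
[[261.22659395 172.70842532]]
```

View pics/f.png

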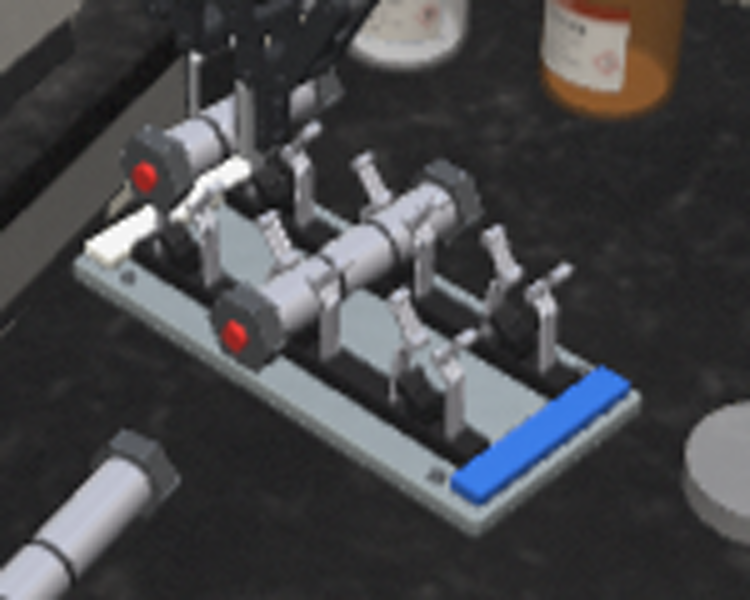

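The short column is held level above the left seat, with its near cap at about (145,175) in the crop and the clips beneath it. I'm lowering it into the mouth.

Emit:
step_arm(commands=[0.1, -0.001, -0.001, 0.004, 0, 0, 0, 0.1, -0.001, -0.001, 0.008, 0, 0, 0, 0.1, -0.001, -0.001, 0.011, 0, 0, 0, 0.1, -0.001, -0.001, 0.014, 0, 0, 0, 0.1, -0.001, -0.001, 0.014, 0, 0, 0], force=120)

```text
t: 6.98
tool_pos: [0.6486, -0.046, 0.0502]
orientation: [0.99, -0.14, 0.001, 0.001]
force: [1.2, -0.9, -1.6]
width: 0.198
finger_force: 117.6
```

```bash
python3 -c "
from h import *;from station import get_state,imaging
c=imaging.capture('top')
p=back(c,[288.3,190.1],.042)[0];th=np.radians(-16.1);x=np.array([np.cos(th),np.sin(th),0]);y=np.array([-x[1],x[0],0]);d=p-[.63,-.1084,.042];print('med near cap in rail frame',d@x,d@y)
s=get_state();go(s,.648,-.046,.0325,-16.1);print(s['moment'])"
```

```text
med near cap in rail frame -0.06297088480367433 0.0005130655332320031
t 7.03 pos [ 0.6484 -0.0457  0.0501] yaw -16.08 F [ 2.2 -0.8 -2.6] w 0.196 ff 117.4
shift [-0.0004  0.0004  0.0176] turn [ 0.04 -0.05  0.02]
[-0.24727286 -0.26859198  0.01270147]
```

Emit:
step_arm(commands=[0.1, 0, 0, 0.004, 0, 0, 0, 0.1, 0, 0, 0.008, 0, 0, 0, 0.1, 0, 0, 0.008, 0, 0, 0])

```text
t: 7.28
tool_pos: [0.6481, -0.0472, 0.0431]
orientation: [0.99, -0.141, 0.0, 0.001]
force: [-1.7, -1.9, 3.7]
width: 0.198
finger_force: 122.2
```

```bash
python3 -c "
from h import *;from station import get_state,imaging
s=get_state();go(s,.648,-.046,.0325,-16.1)
M=R.from_quat(s['orientation']).as_matrix()
for n in('scene','top'):
  c=imaging.capture(n);print(n,reds(c))
  for h in(.0095,.014):print(proj(c,s['tool_pos']+[0,0,h]+M@[-.0503,0,0]))"
```

```text
t 7.28 pos [ 0.6481 -0.0472  0.0431] yaw -16.19 F [-1.7 -1.9  3.7] w 0.198 ff 122.2
shift [-0.0004 -0.0011  0.0106] turn [ 0.13 -0.05 -0.09]
scene [(array([290.6, 184.7]), np.int32(19)), (array([306.6, 206.4]), np.int32(17)), (array([236.2, 287.1]), np.int32(24))]
[[289.4903726  184.46182064]]
[[289.42881476 182.63617023]]
top [(array([263.7, 173.1]), np.int32(11)), (array([288.1, 190.2]), np.int32(11)), (array([283.7, 214.6]), np.int32(7)), (array([278.3, 286.6]), np.int32(7))]
[[262.18234727 174.99334024]]
[[261.97833467 174.59715854]]
```

Emit:
step_arm(commands=[0.1, 0, -0.001, 0.004, 0, 0, 0, 0.1, 0, -0.001, 0.008, 0, 0, 0, 0.1, 0, -0.001, 0.011, 0, 0, 0, 0.1, 0, -0.001, 0.011, 0, 0, 0])

```text
t: 7.72
tool_pos: [0.6459, -0.0451, 0.0391]
orientation: [0.99, -0.138, -0.003, 0.0]
force: [-16.6, -1.5, 42.7]
width: 0.196
finger_force: 134.5
```

```bash
python3 -c "
from h import *;from station import get_state,imaging
s=get_state();go(s,.648,-.046,.0325,-16.1)
M=R.from_quat(s['orientation']).as_matrix()
for n in('scene','top'):
  c=imaging.capture(n);print(n,reds(c))
  for h in(.0095,.014):print(proj(c,s['tool_pos']+[0,0,h]+M@[-.0503,0,0]))
  print('seat',proj(c,[[.648-.0495*.9608,-.046+.0495*.277,.042]]))"
```

```text
t 7.72 pos [ 0.6459 -0.0451  0.0391] yaw -15.85 F [-16.6  -1.5  42.7] w 0.196 ff 134.5
shift [0.0023 0.0003 0.0066] turn [0.1  0.3  0.25]
scene [(array([289.6, 186.6]), np.int32(18)), (array([306.6, 206.4]), np.int32(17)), (array([236.2, 287.1]), np.int32(24))]
[[288.15634209 186.3150037 ]]
[[288.09100071 184.49734686]]
seat [[289.43547654 188.41125022]]
top [(array([262. , 172.9]), np.int32(10)), (array([288.4, 190.1]), np.int32(9)), (array([284. , 214.5]), np.int32(6)), (array([278.5, 286.5]), np.int32(8))]
[[261.47994209 176.32551307]]
[[261.27306105 175.93782752]]
seat [[262.2829763  175.60660971]]
```

```bash
cat >>h.py <<'E'
def tri(cs,ct,a,b):
    A=[];o=[]
    P=[]
    for c,uv in((cs,a),(ct,b)):
        r=R.from_quat(c['orientation']).apply(np.linalg.inv(c['K'])@[uv[0],uv[1],1]); r/=np.linalg.norm(r)
        I=np.eye(3)-np.outer(r,r); A.append(I); P.append(I@c['position'])
    return np.linalg.solve(sum(A),sum(P))
RX=np.array([np.cos(np.radians(-16.1)),np.sin(np.radians(-16.1)),0]);RY=np.array([-RX[1],RX[0],0]);RO=np.array([.63,-.1084,0])
def rail(p): d=np.asarray(p)-RO; return np.array([d@RX,d@RY,d[2]]).round(4)
E
python3 -c "
from h import *
d=pickle.load(open('cap0.pkl','rb'));s,t=d['scene'],d['top']
for a,b in (((306.6,206.5),(288.2,190.1)),((288.6,175.4),(261.1,171.8)),((290.6,184.7),(263.7,173.1)),((289.6,186.6),(262,172.9)),((236.2,287.1),(278.4,286.6))):
  print(rail(tri(s,t,a,b)),tri(s,t,a,b).round(4))
print(rail([.6488,-.0472,0]),rail([.6481,-.0472,.0431]),rail([.6459,-.0451,.0391]))"
```

```text
[-0.0636  0.0014  0.0412] [ 0.5693 -0.0894  0.0412]
[-0.048   0.066   0.0727] [ 0.6022 -0.0317  0.0727]
[-0.0456  0.0634  0.05  ] [ 0.6038 -0.0348  0.05  ]
[-0.0447  0.068   0.0423] [ 0.6059 -0.0306  0.0423]
[-0.271  -0.0416  0.0161] [ 0.3581 -0.0732  0.0161]
[0.0011 0.064  0.    ] [0.0004 0.0638 0.0431] [-0.0023  0.0652  0.0391]
```

The near end is down at seated height (42 mm), but the column is tilted with its far end still in the throat. I'll release, rise, close the fingers nearly shut and push on the tube from above, a bit toward the far clip.

Emit:
step_arm(commands=[0.45, 0, 0, -0.003, 0, 0, 0, 0.45, 0, 0, -0.006, 0, 0, 0, 0.45, 0, 0, -0.006, 0, 0, 0, 0.45, 0, 0, -0.02, 0, 0, 0, 0.45, 0, 0, -0.04, 0, 0, 0, 0.45, 0, 0, -0.048, 0, 0, 0, 0.1, 0, 0, -0.048, 0, 0, 0, 0.1, 0, 0, -0.048, 0, 0, 0], force=60)

```text
t: 8.48
tool_pos: [0.6483, -0.0434, 0.0789]
orientation: [0.99, -0.139, -0.0, -0.0]
force: [0.8, 0.1, -0.1]
width: 0.175
finger_force: 0.0
```

Emit:
step_arm(commands=[0.1, 0.008, 0, 0, 0, 0, 0, 0.1, 0.008, 0, 0, 0, 0, 0, 0.1, 0.008, 0, 0, 0, 0, 0])

```text
t: 8.73
tool_pos: [0.656, -0.0464, 0.0783]
orientation: [0.99, -0.14, -0.001, 0.0]
force: [-1.0, 0.5, 0.9]
width: 0.097
finger_force: 0.0
```

```bash
cat >>h.py <<'E'
def look(imaging,name=None):
    s,t=imaging.capture('scene'),imaging.capture('top')
    A,B=reds(s),reds(t); print([tuple(a[0])+(a[1],) for a in A],[tuple(a[0])+(a[1],) for a in B])
    for a,_ in A:
        for b,_ in B:
            p=tri(s,t,a,b); e=np.abs(proj(s,p)-a).max()+np.abs(proj(t,p)-b).max()
            if e<3 and 0<p[2]<.2 and .3<p[0]<.8: print('cap',p.round(4),'rail',rail(p),'err',e.round(1))
    if name: cv2.imwrite(name,cv2.resize(s['pixels'][140:260,260:410,::-1],None,fx=5,fy=5,interpolation=2))
E
python3 -c "
from h import *;from station import get_state,imaging
go(get_state(),.648+.0077,-.046-.0022,.06,-16.1);look(imaging,'pics/g.png')"
```

```text
t 8.73 pos [ 0.656  -0.0464  0.0783] yaw -16.07 F [-1.   0.5  0.9] w 0.097 ff 0.0
shift [0.0002 0.0018 0.0183] turn [0.02 0.08 0.03]
[(np.float64(290.1), np.float64(187.5), np.int32(17)), (np.float64(306.6), np.float64(206.4), np.int32(17)), (np.float64(236.2), np.float64(287.1), np.int32(24))] [(np.float64(262.9), np.float64(173.3), np.int32(9)), (np.float64(288.3), np.float64(190.2), np.int32(10)), (np.float64(284.0), np.float64(214.5), np.int32(6)), (np.float64(278.5), np.float64(286.5), np.int32(8))]
cap [ 0.6052 -0.0324  0.0412] rail [-0.0449  0.0662  0.0412] err 1.1
cap [ 0.5088 -0.0881  0.1272] rail [-0.1221 -0.0141  0.1272] err 1.8
cap [ 0.5689 -0.0896  0.0417] rail [-0.0639  0.0011  0.0417] err 0.9
cap [ 0.3582 -0.0733  0.016 ] rail [-0.2709 -0.0416  0.016 ] err 1.1
```

View pics/g.png

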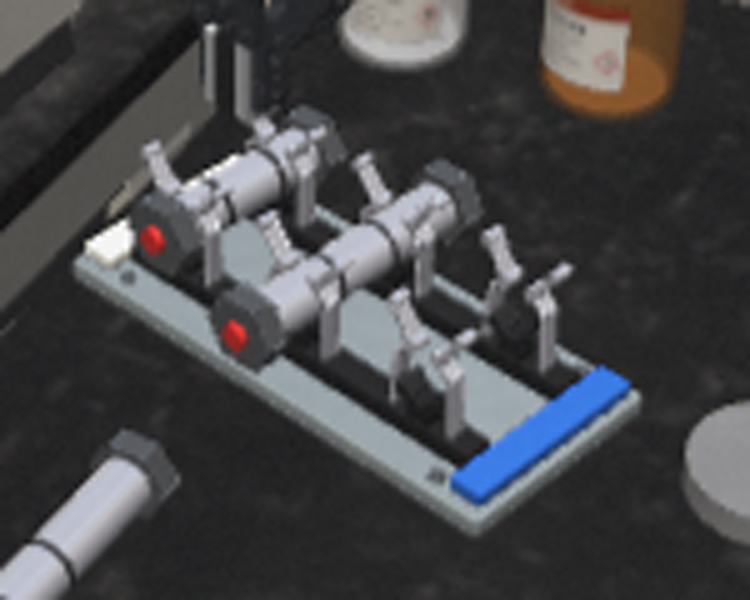

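The picture shows the short column in both left clips, near cap at (152,240), parallel to the medium one. A light push from above will confirm it is home.

Emit:
step_arm(commands=[0.1, 0, 0.002, 0.01, 0, 0, 0, 0.1, 0, 0.002, 0.018, 0, 0, 0, 0.1, 0, 0.002, 0.023, 0, 0, 0, 0.1, 0, 0.002, 0.026, 0, 0, 0, 0.1, 0, 0.002, 0.028, 0, 0, 0, 0.1, 0, 0.002, 0.028, 0, 0, 0])

```text
t: 9.33
tool_pos: [0.6549, -0.0482, 0.0515]
orientation: [0.99, -0.14, -0.001, -0.0]
force: [-0.5, -0.9, 1.4]
width: 0.101
finger_force: 0.5
```

Emit:
step_arm(commands=[0.1, 0, 0, 0.003, 0, 0, 0, 0.1, 0, 0, 0.005, 0, 0, 0, 0.1, 0, 0, 0.005, 0, 0, 0])

```text
t: 9.58
tool_pos: [0.6553, -0.0484, 0.0507]
orientation: [0.99, -0.14, -0.0, -0.0]
force: [-8.3, 0.9, 19.3]
width: 0.101
finger_force: 9.6
```

Firm stop at 19 N, so the short column is home. I'm going for the long column.

Emit:
step_arm(commands=[0.1, 0, 0, -0.03, 0, 0, 0, 0.1, 0, 0, -0.06, 0, 0, 0, 0.3, 0, 0, -0.085, 0, 0, 0, 0.5, -0.2, 0.089, -0.085, 0, 0, -13.9, 0.5, -0.2, 0.089, -0.085, 0, 0, -13.9, 0.5, -0.2, 0.089, -0.085, 0, 0, -13.9, 0.5, -0.2, 0.089, -0.085, 0, 0, -13.9, 0.5, -0.2, 0.089, -0.085, 0, 0, -13.9])

```text
t: 10.25
tool_pos: [0.4477, -0.0771, 0.1318]
orientation: [1.0, -0.019, 0.001, 0.0]
force: [0.5, 0.2, 0.6]
width: 0.497
finger_force: 0.0
```

Emit:
step_arm(commands=[0.5, 0, 0, 0, 0, 0, 0, 0.5, 0, 0, 0, 0, 0, 0, 0.5, 0, 0, 0, 0, 0, 0])

```text
t: 10.5
tool_pos: [0.4507, -0.077, 0.1321]
orientation: [1.0, -0.019, 0.002, 0.0]
force: [0.9, -0.3, -0.1]
width: 0.5
finger_force: 0.0
```

```bash
python3 -c "
from h import *;from station import get_state,imaging
go(get_state(),.4382,-.0778,.005,-2.2);look(imaging)"
```

```text
t 10.5 pos [ 0.4507 -0.077   0.1321] yaw -2.16 F [ 0.9 -0.3 -0.1] w 0.5 ff 0.0
shift [-0.0129  0.0012  0.1271] turn [ 0.   -0.19  0.04]
[(np.float64(75.8), np.float64(7.6), np.int32(5)), (np.float64(27.0), np.float64(88.5), np.int32(4)), (np.float64(290.8), np.float64(188.5), np.int32(6)), (np.float64(306.6), np.float64(206.6), np.int32(18)), (np.float64(236.2), np.float64(287.1), np.int32(24))] [(np.float64(262.9), np.float64(173.3), np.int32(9)), (np.float64(288.4), np.float64(190.1), np.int32(9))]
cap [ 0.6061 -0.0326  0.038 ] rail [-0.044   0.0662  0.038 ] err 0.5
cap [ 0.5692 -0.0897  0.0411] rail [-0.0636  0.0011  0.0411] err 1.0
```

Emit:
step_arm(commands=[0.5, -0.013, 0.001, 0.03, 0, 0, 0, 0.5, -0.013, 0.001, 0.06, 0, 0, 0, 0.5, -0.013, 0.001, 0.08, 0, 0, 0, 0.5, -0.013, 0.001, 0.08, 0, 0, 0, 0.5, -0.013, 0.001, 0.08, 0, 0, 0])

```text
t: 11.02
tool_pos: [0.4372, -0.0772, 0.0508]
orientation: [1.0, -0.019, -0.0, -0.0]
force: [-0.7, -0.1, 0.5]
width: 0.502
finger_force: 0.0
```

```bash
python3 -c "
from h import *;from station import get_state,imaging
s=get_state();go(s,.4382,-.0778,.005,-2.2);print(s['qpos'].round(3))"
```

```text
t 11.02 pos [ 0.4372 -0.0772  0.0508] yaw -2.12 F [-0.7 -0.1  0.5] w 0.502 ff 0.0
shift [0.001  0.0005 0.0458] turn [-0.01  0.04  0.08]
[ 0.078  0.61   0.069  2.18  -0.115  0.356 -1.365]
```

Emit:
step_arm(commands=[0.5, 0.001, 0, 0.02, 0, 0, 0, 0.5, 0.001, 0, 0.035, 0, 0, 0, 0.5, 0.001, 0, 0.042, 0, 0, 0, 0.5, 0.001, 0, 0.046, 0, 0, 0, 0.35, 0.001, 0, 0.046, 0, 0, 0, 0.2, 0.001, 0, 0.046, 0, 0, 0, 0.1, 0.001, 0, 0.046, 0, 0, 0, 0.1, 0.001, 0, 0.046, 0, 0, 0], force=100)

```text
t: 11.68
tool_pos: [0.438, -0.0775, 0.0066]
orientation: [1.0, -0.019, 0.001, 0.0]
force: [-0.3, 0.3, 6.3]
width: 0.219
finger_force: 98.1
```

Emit:
step_arm(commands=[0.1, 0, 0, 0, 0, 0, 0, 0.1, 0, 0, 0, 0, 0, 0, 0.1, 0, 0, -0.02, 0, 0, 0, 0.1, 0.02, 0, -0.04, 0, 0, 0, 0.1, 0.04, 0, -0.07, 0, 0, 0, 0.1, 0.06, 0, -0.1, 0, 0, 0, 0.1, 0.06, 0, -0.12, 0, 0, 0, 0.1, 0.06, 0, -0.12, 0, 0, 0])

```text
t: 12.35
tool_pos: [0.5011, -0.0802, 0.1298]
orientation: [1.0, -0.019, 0.005, 0.001]
force: [-0.2, -0.3, -2.3]
width: 0.216
finger_force: 98.1
```

```bash
python3 -c "
from h import *;from station import get_state,imaging
s=get_state();go(s,.612,-.1709,.125,-16.1);look(imaging)
M=R.from_quat(s['orientation']).as_matrix()
print('expect near cap',s['tool_pos']+[0,0,.0095]-M[:,0]*.0795)"
```

```text
t 12.35 pos [ 0.5011 -0.0802  0.1298] yaw -2.12 F [-0.2 -0.3 -2.3] w 0.216 ff 98.1
shift [0.1141 0.0866 0.0061] turn [-0.02 -0.61 13.98]
[(np.float64(75.8), np.float64(7.6), np.int32(5)), (np.float64(27.0), np.float64(88.5), np.int32(4)), (np.float64(306.6), np.float64(206.4), np.int32(17)), (np.float64(253.6), np.float64(209.4), np.int32(30))] []
expect near cap [ 0.42169659 -0.07722758  0.13849678]
```

Emit:
step_arm(commands=[0.1, 0.117, 0.086, 0, 0, 0, 14, 0.1, 0.117, 0.086, 0, 0, 0, 14, 0.1, 0.117, 0.086, 0, 0, 0, 14, 0.1, 0.117, 0.086, 0, 0, 0, 14, 0.1, 0.117, 0.086, 0, 0, 0, 14, 0.1, 0.117, 0.086, 0, 0, 0, 14, 0.1, 0.117, 0.086, 0, 0, 0, 14])

```text
t: 13.03
tool_pos: [0.6083, -0.1687, 0.1231]
orientation: [0.99, -0.14, -0.003, -0.001]
force: [-0.4, 0.8, -1.6]
width: 0.22
finger_force: 98.1
```

```bash
python3 -c "
from h import *;from station import get_state,imaging
s=get_state();go(s,.6123,-.1699,.062,-16.1);look(imaging)
M=R.from_quat(s['orientation']).as_matrix()
print('expect near cap',rail(s['tool_pos']+[0,0,.0095]-M[:,0]*.0795))"
```

```text
t 13.03 pos [ 0.6083 -0.1687  0.1231] yaw -16.14 F [-0.4  0.8 -1.6] w 0.22 ff 98.1
shift [0.0046 0.0001 0.0611] turn [-0.05  0.36 -0.04]
[(np.float64(290.1), np.float64(187.5), np.int32(17)), (np.float64(324.9), np.float64(187.7), np.int32(24)), (np.float64(306.5), np.float64(206.6), np.int32(19))] [(np.float64(262.2), np.float64(173.2), np.int32(6))]
cap [ 0.6059 -0.0312  0.0402] rail [-0.0446  0.0674  0.0402] err 0.5
expect near cap [-0.0836 -0.0639  0.1331]
```

Emit:
step_arm(commands=[0.1, 0.003, 0, 0.02, 0, 0, 0, 0.1, 0.003, 0, 0.04, 0, 0, 0, 0.1, 0.003, 0, 0.055, 0, 0, 0, 0.1, 0.003, 0, 0.06, 0, 0, 0, 0.1, 0.003, 0, 0.06, 0, 0, 0, 0.1, 0.003, 0, 0.06, 0, 0, 0])

```text
t: 13.63
tool_pos: [0.6137, -0.1705, 0.066]
orientation: [0.99, -0.14, 0.0, -0.0]
force: [0.2, 0.9, -1.3]
width: 0.221
finger_force: 98.1
```

```bash
python3 -c "
from h import *;from station import get_state,imaging
s=get_state();go(s,.6123,-.1699,.0325,-16.1);look(imaging)
M=R.from_quat(s['orientation']).as_matrix()
print('expect near cap',rail(s['tool_pos']+[0,0,.0095]-M[:,0]*.0795))"
```

```text
t 13.63 pos [ 0.6137 -0.1705  0.066 ] yaw -16.12 F [ 0.2  0.9 -1.3] w 0.221 ff 98.1
shift [-0.0015 -0.0002  0.0335] turn [-0.01 -0.01 -0.02]
[(np.float64(108.5), np.float64(90.4), np.int32(90)), (np.float64(290.1), np.float64(187.5), np.int32(17)), (np.float64(306.6), np.float64(206.6), np.int32(18)), (np.float64(326.3), np.float64(211.7), np.int32(22))] [(np.float64(262.9), np.float64(173.3), np.int32(9))]
cap [ 0.6052 -0.0324  0.0412] rail [-0.0449  0.0662  0.0412] err 1.1
expect near cap [-0.0779 -0.0641  0.0755]
```

Emit:
step_arm(commands=[0.1, -0.001, 0, 0.006, 0, 0, 0, 0.1, -0.001, 0, 0.012, 0, 0, 0, 0.1, -0.001, 0, 0.016, 0, 0, 0, 0.1, -0.001, 0, 0.02, 0, 0, 0, 0.1, -0.001, 0, 0.023, 0, 0, 0, 0.1, -0.001, 0, 0.023, 0, 0, 0])

```text
t: 14.23
tool_pos: [0.6121, -0.1707, 0.0414]
orientation: [0.99, -0.141, -0.001, 0.0]
force: [1.8, -1.6, -4.0]
width: 0.215
finger_force: 98.1
```

```bash
python3 -c "
from h import *;from station import get_state,imaging
s=get_state();go(s,.6123,-.1699,.0325,-16.1);look(imaging)
M=R.from_quat(s['orientation']).as_matrix()
e=s['tool_pos']+[0,0,.0095]-M[:,0]*.0795
print('expect near cap',rail(e),proj(imaging.capture('scene'),e))"
```

```text
t 14.23 pos [ 0.6121 -0.1707  0.0414] yaw -16.17 F [ 1.8 -1.6 -4. ] w 0.215 ff 98.1
shift [-0.0001 -0.0009  0.0089] turn [ 0.02  0.07 -0.07]
[(np.float64(112.7), np.float64(96.0), np.int32(18)), (np.float64(290.1), np.float64(187.5), np.int32(17)), (np.float64(306.6), np.float64(206.6), np.int32(18)), (np.float64(326.0), np.float64(222.5), np.int32(22))] [(np.float64(262.9), np.float64(173.3), np.int32(9))]
cap [ 0.6052 -0.0324  0.0412] rail [-0.0449  0.0662  0.0412] err 1.1
expect near cap [-0.0794 -0.0648  0.051 ] [[326.88865755 222.83482949]]
```

Tracking well, so I'm pressing on.

Emit:
step_arm(commands=[0.1, 0, 0, 0.003, 0, 0, 0, 0.1, 0, 0, 0.006, 0, 0, 0, 0.1, 0, 0, 0.008, 0, 0, 0, 0.1, 0, 0, 0.01, 0, 0, 0])

```text
t: 14.72
tool_pos: [0.6122, -0.1715, 0.0336]
orientation: [0.99, -0.141, -0.001, 0.0]
force: [-6.5, 0.5, 16.8]
width: 0.216
finger_force: 100.4
```

```bash
python3 -c "
from h import *;from station import get_state,imaging
s=get_state();go(s,.6123,-.1699,.0325,-16.1);look(imaging)
c=imaging.capture('scene');print('seated cap',proj(c,RO+[0,0,.042]-RY*.0645-RX*.0795))"
```

```text
t 14.72 pos [ 0.6122 -0.1715  0.0336] yaw -16.18 F [-6.5  0.5 16.8] w 0.216 ff 100.4
shift [-0.0003 -0.0016  0.0011] turn [ 0.06  0.06 -0.08]
[(np.float64(290.1), np.float64(187.5), np.int32(17)), (np.float64(306.6), np.float64(206.4), np.int32(17)), (np.float64(326.2), np.float64(226.2), np.int32(22))] [(np.float64(262.9), np.float64(173.3), np.int32(9))]
cap [ 0.6052 -0.0324  0.0412] rail [-0.0449  0.0662  0.0412] err 1.1
seated cap [[326.633346   226.52528867]]
```

Seated height reached. I'll release, rise and push once from above to confirm.

Emit:
step_arm(commands=[0.45, 0, 0, -0.002, 0, 0, 0, 0.45, 0, 0, -0.002, 0, 0, 0, 0.45, 0, 0, -0.004, 0, 0, 0, 0.45, 0, 0, -0.02, 0, 0, 0, 0.45, 0, 0, -0.04, 0, 0, 0, 0.45, 0, 0, -0.046, 0, 0, 0, 0.1, 0, 0, -0.046, 0, 0, 0, 0.1, 0, 0, -0.046, 0, 0, 0], force=60)

```text
t: 15.53
tool_pos: [0.6129, -0.1703, 0.0785]
orientation: [0.99, -0.14, 0.0, -0.0]
force: [-0.7, -0.1, -0.4]
width: 0.173
finger_force: 0.0
```

Emit:
step_arm(commands=[0.1, 0, 0, 0.01, 0, 0, 0, 0.1, 0, 0, 0.018, 0, 0, 0, 0.1, 0, 0, 0.022, 0, 0, 0, 0.1, 0, 0, 0.026, 0, 0, 0, 0.1, 0, 0, 0.03, 0, 0, 0, 0.1, 0, 0, 0.032, 0, 0, 0])

```text
t: 16.03
tool_pos: [0.6115, -0.1706, 0.0504]
orientation: [0.99, -0.141, -0.002, -0.001]
force: [-11.6, 4.6, 37.4]
width: 0.097
finger_force: 17.4
```

Firm stop at the same height (50.4 mm), so it's home. I'll retreat upward and check with a last picture.

Emit:
step_arm(commands=[0.1, 0, 0, -0.03, 0, 0, 0, 0.1, 0, 0, -0.06, 0, 0, 0, 0.1, 0, 0, -0.1, 0, 0, 0, 0.1, -0.05, -0.03, -0.13, 0, 0, 0, 0.1, -0.09, -0.05, -0.15, 0, 0, 0, 0.1, -0.13, -0.05, -0.15, 0, 0, 0, 0.1, -0.13, -0.05, -0.15, 0, 0, 0, 0.1, -0.13, -0.05, -0.15, 0, 0, 0])

```text
t: 16.7
tool_pos: [0.497, -0.0831, 0.1969]
orientation: [0.99, -0.139, -0.002, -0.001]
force: [1.3, 0.1, 0.7]
width: 0.099
finger_force: 0.0
```

```bash
python3 -c "
from h import *;from station import get_state,imaging
s=get_state();go(s,.6,-.17,.2,-16.1);look(imaging,'pics/z.png')"
```

```text
t 16.7 pos [ 0.497  -0.0831  0.1969] yaw -15.96 F [1.3 0.1 0.7] w 0.099 ff 0.0
shift [ 0.123   0.0552 -0.0038] turn [-0.1   0.3   0.14]
[(np.float64(75.8), np.float64(7.6), np.int32(5)), (np.float64(290.1), np.float64(187.5), np.int32(17)), (np.float64(306.6), np.float64(206.4), np.int32(17)), (np.float64(326.6), np.float64(226.4), np.int32(20))] [(np.float64(314.9), np.float64(205.2), np.int32(11))]
cap [ 0.5372 -0.1488  0.0415] rail [-0.078  -0.0645  0.0415] err 1.0
```

View pics/z.png

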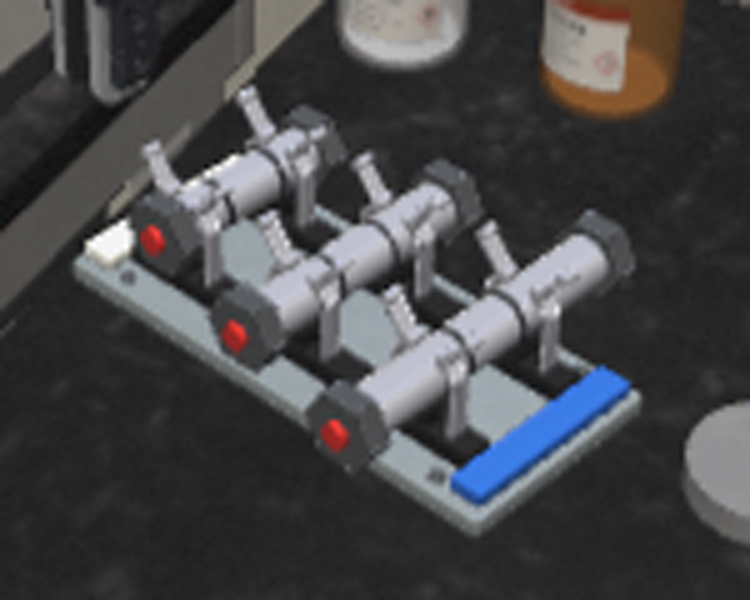

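All three columns lie parallel and seated, with near caps at (152,240), (235,337) and (335,433). The long column is next to blue and the short one next to white, and the robot is clear.

```bash
python3 -c "
from station import order
print(order.close_job())"
```

```text
the job is handed in; nothing more can be done
None
```

I handed the job in at about 17 s of the 51 s limit: the long column is clipped next to the blue end and the short one next to the white end, with the medium column and petri dish undisturbed. The short column sits about 4 mm off centre across the rail, within the 15 mm allowed. No verdict came back.

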